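# Raise the worktop power column and hold it up

## Task

The kettle needs a socket: use the blade of the palette knife to lever up the cover of the power unit in the worktop, keeping the gripper itself off the cover, swing the cover past upright so that it stays open, and lay the knife back down flat on the bare worktop. Then press the red button so that the socket column pops up to its first stop, take hold of the column and pull it up to its second stop, as far as it goes. Finish while still holding the column fully up (it sinks back if let go), with the cover open and the kettle, bottle and mug left where they stand.

Things in the scene. Friction and masses are not known exactly. Their poses are not given: they have to be found in the camera images.
- unit: Power unit fixed in the worktop: open-topped aluminium housing 150 (its x) x 124 (its y) mm, walls 6 mm thick, 40 mm high, black deck inside 8 mm high, closed by a hinged cover. Origin: centre of its underside, on the worktop, z up. Hinge along its +y side, prying slot in its -y side. Inside, at y = 0: socket column at x = -20 mm, red button at x = +45 mm.
- pry_gap (a point): Middle of the prying slot, at the outer face of the housing's -y wall, 34 mm above the worktop. That wall is only 28 mm high over its middle 90 mm, which leaves a slot 12 mm high (28 to 40 mm above the worktop) under the cover's free edge. Axes as the unit.
- cover_hinge (a point): Middle of the cover's hinge line, which runs along the unit's x at the unit's y = +62 mm, 40 mm above the worktop (the height of the closed cover's underside).
- cover_edge (a point): Middle of the underside of the cover's free edge, 124 mm from the hinge line; moves with the cover.
- cover (a joint): Angle of the cover (dark steel plate, 150 x 124 x 5 mm, 0.12 kg, a pale line along its free edge): 0 shut and flat, 1.57 upright, 2.0 at its stop, leaning away to the unit's +y. A stiff hinge: it takes about 2 N at the edge to lift and stays where it is left.
- button (a joint): Travel of the red round push button (24 mm across) in m: 0 up, 0.006 fully down. It springs back; about 5 N push it fully down. Past about 0.004 it frees the column's latch; the column cannot be raised before. A brief press is enough.
- button_top (a point): Centre of the button's top face, 30 mm above the worktop when up, 65 mm from the column's middle towards the unit's +x. Moves with the button.
- column (a joint): Height of the socket column above home in m: 0 latched down; 0.050 first stop, to which a spring lifts it within a second once the button is pressed; 0.150 second stop, a hard stop. Between them it must be pulled (about 5 N, more if fast: it is damped) and it slowly sinks back to the first stop when let go.
- column_top (a point): Centre of the top face of the socket column, a block 46 (unit x) x 40 (unit y) mm, aluminium cap, white body. 24 mm above the worktop when down, 74 mm at the first stop, 174 mm at the second. At the first stop it stands 34 mm proud of the housing's rim and can be gripped across its 40 mm width.
- knife: Palette knife lying flat on the worktop, 0.09 kg. Origin on its underside where handle meets blade; x points to the blade's tip, z up. Dark wooden handle from x = -110 to 0, 20 mm wide, 16 mm high; straight rigid steel blade from x = 0 to +120, 30 mm wide and 3 mm thick, its mid-plane 8 mm above the underside.
- knife_grip (a point): Grip point in the handle's middle height, 30 mm behind the blade's root. Axes as the knife.
- knife_tip (a point): Middle of the blade's tip, 120 mm ahead of the knife's origin and 150 mm ahead of the grip point, at the mid-plane of the blade.
- kettle: Steel kettle, 130 mm across, 190 mm high, black handle to its +y. Origin at the centre of its underside. Leave it alone.
- bottle: Closed green glass bottle, 68 mm across, 230 mm high. Origin at the centre of its underside. Leave it alone.
- mug: White mug, 80 mm across, 88 mm high, handle to its +y. Origin at the centre of its underside. Leave it alone.
Mind the look-alikes: they are no part of the job. Of the things that look like the knife, the smallest one is meant.

How it is judged:
By the outcome, as a careful person would: the job done as asked, in the order asked, and still so for the second after the job is handed in, while the arm keeps its last pose, push and grip.
It also fails if it takes over 70 s, if anything falls off the work surface, if the arm or the gripper's body presses on something with over 40 N, if the wrist force passes 120 N, or if a joint passes its speed limit or range.

## Robot

A 6-joint arm with a two-finger parallel gripper is mounted at the origin on the work surface. World frame = base frame: x ahead of the robot, y to its left, z up, the work surface at z = 0. Lengths are in mm, angles in rad, forces in N, time in s.
With the tool pointing down it reaches from about 350 to 725 mm from the base axis. Payload 4.3 kg.
Tool frame: the origin (TCP) lies on the mounting face of the last link; the fingertips stand 173 mm ahead of it and the grasp point (between the pads) lies 155 mm ahead of it; z points along the fingers, y is the line along which they close (so a half turn about z gives the same grasp; the last joint's range is limited). The gripper opens to 85 mm and grips with 20 to 120 N. Pads are 22 mm wide; open, the fingers measure 114 mm over their backs; the gripper's body (76 mm by 85 mm) begins 54 mm behind the grasp point. The pads swing forward as they close: fully open they stand 13 mm farther back than shut.
Start: joints at [-1.294, 0.377, 0.081, 1.274, 0, 1.46], TCP at [216.914, -532.537, 404.729] pointing down, gripper open.
Joint ranges: [-2.72, 2.72], [-0.84, 1.66], [-1.02, 1.22], [-1.77, 2.12], [-1.37, 1.28], [-3.14, 3.14]. Speed limits (rad/s): [2.57, 2.57, 3.14, 3.14, 3.14, 3.14].

## Interface

Orientations are given as a 3x3 rotation matrix whose columns are the frame's x, y, z axes.
In Python, from bench import telemetry, optics, env, models gives the robot as it stands. The module is installed in compiled form; this text tells all that it offers.
- The arm moves only by the tool play_rows, never from a script. Its arguments are lists of equal length, an entry for each row: "twist": the turn, a rotation vector about the tool's x, y, z in degrees, a list of three; "dp": the shift along the tool's x, y, z in mm, a list of three; "jaw": the opening, from -1 (shut) to 1 (fully open), so that 0 is half open. In form: {"twist": [[rx, ry, rz], ...], "dp": [[x, y, z], ...], "jaw": [jaw, ...]}. A call has 1 to 5 rows; each row is the pose to reach, as a shift and turn from the pose commanded when the call began, along the tool's axes at that moment; what a row does not reach only later rows make up. A row lasts 1/10 s, in which the tool goes at most 50 mm and 8.59 degrees, less where a joint would pass 70% of its speed; a pose out of reach is approached as far as the arm can. A call with a gripper value outside its range is refused whole. The fingers move at their own pace and stop on an object; "newtons" is the grip in N (left out, the last holds). Time passes only in rows, so rows that repeat a pose let the fingers close. It gives the time, the measured TCP pose, the force, the opening and the grip force at its end, in the units of the state.
- telemetry.state(): the state, without advancing time (a new reading comes with each control period).
- optics.camera(name): name is "side" or "top" or "wrist"; returns the picture (420x560x3 uint8, red, green, blue); there is no depth.
- optics.camera_model(name): a dict with "fovy" (degrees; the focal length in pixels is half the picture's height over the tangent of half this angle, whatever the lens; pixels are square), "cx", "cy" (the principal point, pixels), "D" ([k1, k2, p1, p2, k3] as OpenCV has them; the pictures are not rectified), "R" (3x3) and "t" (3): a world point X has camera coordinates R X + t. Camera axes: x right, y down, z forward; pixel columns grow to the right and rows downward; lengths in mm; the calibration is good to about 2 mm. A picture is of the moment at which its call begins: read the wrist's pose just before it. camera_model takes no time and is no camera call; for the wrist camera it gives the pose at the moment of the call.
- env.job_done(): hands the job in; it is judged then, once.
Trained networks look in the newest picture that a camera, given by its name, has taken for a name from the list of things; names that differ only in an ending like _2 or _b are one class to them, and where a whole thing is asked for, a point or a joint stands for the part that bears it (a point fixed in the world has none). Each returns a list of dicts, best first, with "confidence" (0 to 1); they miss things now and then, are a little off and sometimes report something else, mostly with a low value. They report only what shows in the picture. A call takes as long as a camera call. They do not tell look-alikes from the thing itself.
- models.masks_of(camera, label): "mask" (420x560 bool, what is visible of it) and "point" ([column, row] in pixels, amid what is visible of it).
The state is a dict: "clock": time; "joints": joint angles; "joint_vel": joint speeds; "joint_efforts": joint torques, N m; "eef_pos": TCP position; "eef_rot": TCP orientation; "wrist_force": force on the tool from outside, world axes, zero at the start; "wrist_torque": the same for the moment, N m; "gripper_width": finger opening in mm; "grasp_force": force on a finger pad.
Only numpy, scipy, OpenCV 4.12 (cv2) and the standard library are available. Lean on these libraries where they do the work, as an engineer would, in place of code of your own. Each camera call takes 0.05 s, during which the arm holds its last target. There are 200 camera calls.

## Working session

There is one attempt and no reset: what is moved stays moved. The work goes in short steps, Python scripts to look and compute and a tool call to move; the robot and the scene stay as the last step left them, time stands still between calls to the robot, and variables do not carry over. Pictures are saved under pics/ and viewed, at most 10 in all, crops included, and the job is handed in when it is done.

Besides the shell and the picture viewer there is one more tool, called after ">>>" as a command line: name --argument value ..., lists and objects as JSON in quotes. play_rows: Moves the arm, as the interface text tells. Its arguments: {"type":"object","properties":{"twist":{"type":"array"},"dp":{"type":"array"},"jaw":{"type":"array"},"newtons":{"type":"number"}},"required":["twist","dp","jaw"]}

```bash
mkdir -p pics
cat > h.py <<'E'
import numpy as np, cv2
from bench import telemetry, optics, env, models
def K(m):
    f=210/np.tan(np.radians(m['fovy'])/2)
    return np.array([[f,0,m['cx']],[0,f,m['cy']],[0,0,1]])
def toz(m,px,z):
    p=cv2.undistortPointsIter(np.array(px,float).reshape(-1,1,2),K(m),np.array(m['D'],float),None,None,(3,50,1e-9)).reshape(-1,2)
    R=np.array(m['R']);t=np.array(m['t']).ravel();C=-R.T@t
    d=np.c_[p,np.ones(len(p))]@R
    return C+d*((z-C[2])/d[:,2])[:,None]
def proj(m,X):
    return cv2.projectPoints(np.array(X,float).reshape(-1,1,3),cv2.Rodrigues(np.array(m['R']))[0],np.array(m['t'],float).reshape(3,1),K(m),np.array(m['D'],float))[0].reshape(-1,2)
def snap(c,name=None,crop=None,s=1):
    im=optics.camera(c); o=im[:,:,::-1]
    if name:
        if crop: o=o[crop[1]:crop[3],crop[0]:crop[2]]
        cv2.imwrite('pics/'+name,cv2.resize(o,None,fx=s,fy=s,interpolation=cv2.INTER_CUBIC))
    return im
E
cat > a.py <<'E'
from h import *
np.set_printoptions(precision=1,suppress=True)
ims=[]
for c in ['top','side']:
    ims.append(snap(c,c+'0.png',s=1.4)); m=optics.camera_model(c)
    print(c,m['fovy'],'C',-np.array(m['R']).T@np.array(m['t']).ravel(),m['D'])
    for l in ['unit','knife','cover','kettle','bottle','mug']:
        for r in models.masks_of(c,l): print(l,round(r['confidence'],2),np.array(r['point']),r['mask'].sum(),toz(m,[r['point']],0)[0])
print(telemetry.state())
E
python3 a.py
```

```text
top 46.96779553095239 C [ 226.2    7.9 1494.9] [-0.1  0.   0.   0.   0. ]
unit 0.68 [267.9 191.4] 2020 [568.7  43.8   0. ]
knife 0.67 [397.8 280.6] 1086 [ 297.6 -366.5    0. ]
knife 0.61 [210.1 271.1] 1053 [312. 214.   0.]
knife 0.55 [378.5 202.9] 661 [ 541.5 -308.4    0. ]
cover 0.85 [265.4 190.7] 1956 [570.7  51.8   0. ]
cover 0.37 [369.4 122.2] 745 [ 812.5 -283.     0. ]
kettle 0.61 [178.2 136. ] 1824 [746.3 343.1   0. ]
kettle 0.32 [368.3 120.6] 830 [ 818.  -279.4    0. ]
bottle 0.93 [368.9 124.2] 788 [ 805.4 -281.2    0. ]
mug 0.89 [266.3 123.9] 776 [795.4  56.4   0. ]
mug 0.68 [379.9 206.3] 562 [ 530.6 -312.8    0. ]
mug 0.31 [264.4 193.3] 2010 [562.2  54.7   0. ]
side 55.00099095748823 C [482.  701.5 663.4] [0. 0. 0. 0. 0.]
unit 0.59 [273.3 249.7] 3629 [558.9  29.9   0. ]
unit 0.23 [203.7 148.1] 1620 [ 824.5 -423.8    0. ]
knife 0.85 [384.1 158.9] 859 [ 252.5 -384.6    0. ]
knife 0.76 [412.9 327.3] 2983 [274.6 224.1   0. ]
knife 0.58 [290.6 166.6] 401 [ 537.6 -328.     0. ]
cover 0.63 [273.  242.4] 2558 [561.8   5.4   0. ]
kettle 0.78 [156.1 342.8] 8976 [755.2 285.9   0. ]
bottle 0.62 [201.4 149.2] 1610 [ 830.4 -416.5    0. ]
mug 0.93 [176.9 238. ] 1716 [795.1   2.3   0. ]
{'clock': 0.7, 'joints': array([-1.3,  0.4,  0.1,  1.3, -0. ,  1.5]), 'joint_vel': array([-0., -0.,  0.,  0., -0.,  0.]), 'joint_efforts': array([ -0. , -46.3,  27. ,  -0. ,  -0. ,  -0. ]), 'eef_pos': array([ 216.9, -532.5,  404.7]), 'eef_rot': array([[ 0.9,  0.4,  0. ],
       [ 0.4, -0.9, -0. ],
       [-0. ,  0. , -1. ]]), 'wrist_force': array([-0.5, -0.8,  0.2]), 'wrist_torque': array([ 0.,  0., -0.]), 'grasp_force': 0.0, 'gripper_width': 85.39300257616738}
```

View pics/top0.png

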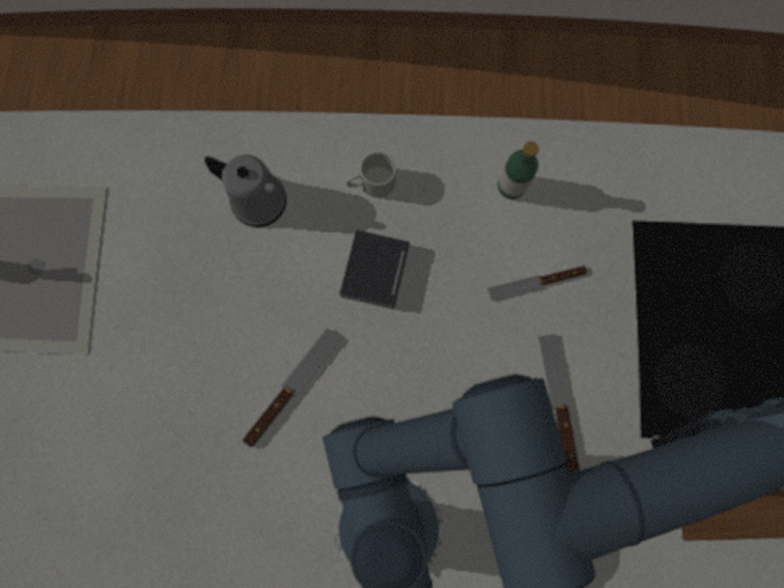

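View pics/side0.png

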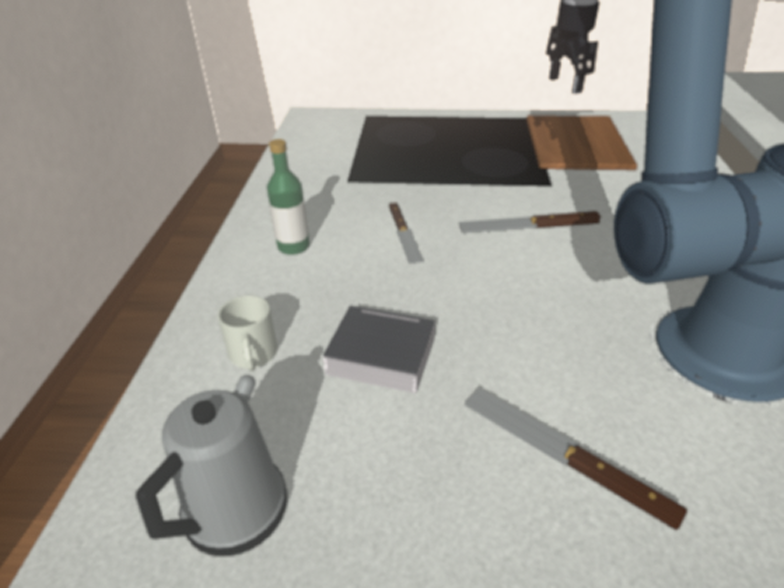

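The pictures show three knife look-alikes, in top-camera pixels: (398,281), (210,271) and (378,203). The last looks smallest, so it should be the one meant. The cover's pale free edge at about (283,195) faces world -y. Next I measure the lengths and confirm with a crop.

```bash
cat > b.py <<'E'
from h import *
np.set_printoptions(precision=1,suppress=True)
for c in ['top','side']:
    im=snap(c,c+'1.png',(230,140,430,240) if c=='top' else (220,110,420,290),4 if c=='top' else 3.3); m=optics.camera_model(c)
    for r in models.masks_of(c,'knife'):
        ys,xs=np.nonzero(r['mask']); P=toz(m,np.c_[xs,ys],8)[:,:2]
        mu=P.mean(0); u=np.linalg.svd(P-mu,full_matrices=False)[2][0]; s=(P-mu)@u
        print(c,'knife',np.array(r['point']),'len',np.percentile(s,99.7)-np.percentile(s,.3),'ends',mu+u*s.min(),mu+u*s.max(),'ang',np.degrees(np.arctan2(u[1],u[0])))
    for r in models.masks_of(c,'cover')[:1]:
        k=r['mask'].astype(np.uint8)
        k=cv2.morphologyEx(k,cv2.MORPH_OPEN,np.ones((3,3)))
        ys,xs=np.nonzero(k); P=toz(m,np.c_[xs,ys],45)[:,:2].astype(np.float32)
        R=cv2.minAreaRect(P); print(c,'cover',R,cv2.boxPoints(R).tolist())
E
python3 b.py
```

```text
top knife [211.4 267.9] len 302.2171621826988 ends [417.7 131.2] [169.3 309.9] ang 144.2657149978088
top knife [375.5 201.5] len 221.21026480205092 ends [ 515.4 -217.6] [ 577.9 -432.1] ang -73.74952850518495
top knife [399.2 276.9] len 292.9791105664415 ends [ 423.6 -343.9] [ 132.7 -397.7] ang -169.51615277036595
top cover ((560.2271118164062, 44.2009391784668), (129.013671875, 151.51622009277344), 77.63468170166016) [[472.4126892089844, -2.5863189697265625], [620.4140014648438, -35.032623291015625], [648.04150390625, 90.98819732666016], [500.04022216796875, 123.43450164794922]]
side knife [383.7 156.6] len 308.86164103768454 ends [ 115.9 -404.6] [ 423.6 -347.1] ang 10.577198219263186
side knife [291.  167.6] len 236.68934108506636 ends [ 578.1 -442.4] [ 513.4 -213.1] ang 105.75307884421646
side knife [410.3 326.6] len 306.4624047069482 ends [418.4 128.5] [167.5 309.5] ang 144.19060662946814
side cover ((559.3456420898438, 44.81950759887695), (129.39122009277344, 151.54383850097656), 77.90592956542969) [[471.7006530761719, -2.5646438598632812], [619.8809204101562, -34.315711975097656], [646.9906005859375, 92.20365905761719], [498.81036376953125, 123.95472717285156]]
```

View pics/top1.png

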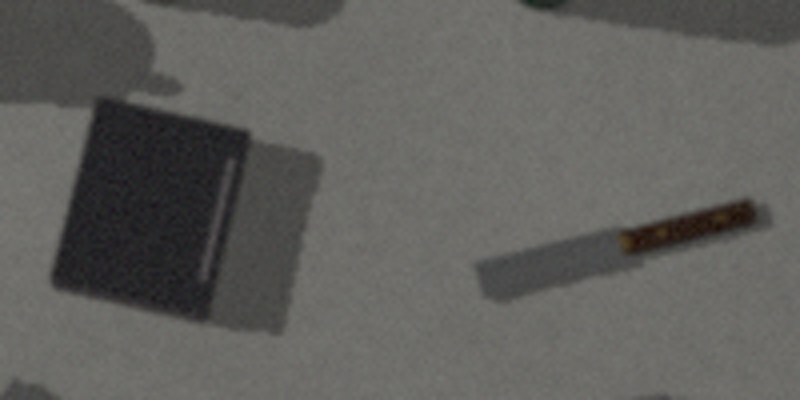

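View pics/side1.png

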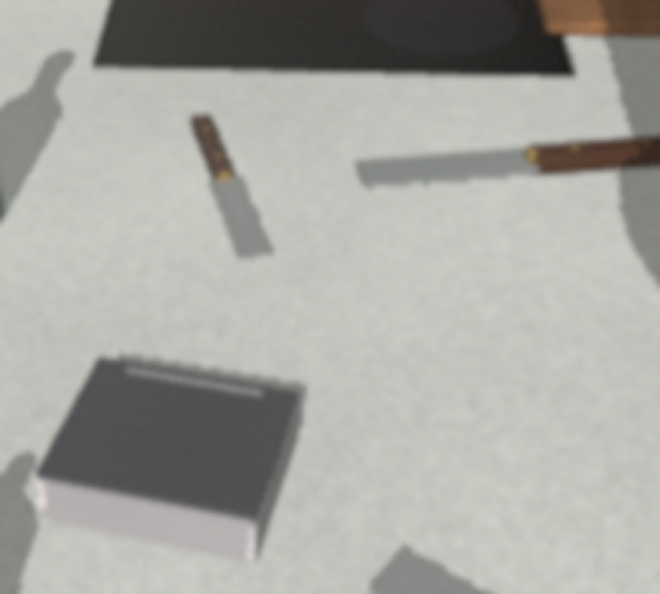

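Crop confirmed: the knife at top (378,203) measures about 230 mm (110+120), against about 300 mm for the other two, so it is the smallest and the one meant. Moving above it now.

```bash
cat > plan.py <<'E'
from h import *
from scipy.spatial.transform import Rotation as Ro
np.set_printoptions(precision=1,suppress=True)
def Rd(yaw,pitch=0):  # tool down, tool x at heading yaw(deg)
    c,s=np.cos(np.radians(yaw)),np.sin(np.radians(yaw))
    return np.array([[c,s,0],[s,-c,0],[0,0,-1.]])
def legs(T,start=None):
    """T: list of (pos,yaw); prints dp/twist of each relative to the previous"""
    s=telemetry.state()
    p,R=(s['eef_pos'],s['eef_rot']) if start is None else (np.array(start[0],float),Rd(start[1]))
    for q,y in T:
        R2=Rd(y); print('dp',R.T@(np.array(q)-p),'twist',Ro.from_matrix(R.T@R2).as_rotvec(degrees=True)); p,R=np.array(q,float),R2
def st():
    s=telemetry.state(); x=s['eef_rot'][:,0]
    print('t',round(s['clock'],2),'pos',s['eef_pos'],'yaw',np.degrees(np.arctan2(x[1],x[0])).round(1),'F',s['wrist_force'],'T',s['wrist_torque'],'w',round(s['gripper_width'],1),'g',round(s['grasp_force'],1))
E
python3 - <<'E'
from plan import *
st()
legs([((400,-480,330),62),((553.8,-355,280),105.8)])
legs([((500,-330,360),62),((500,-310,360),105.8)])
E
```

```text
t 1.0 pos [ 216.9 -532.5  404.8] yaw 22.2 F [-0.   0.3 -0.1] T [-0.  0. -0.] w 85.4 g 0.0
dp [189.4  20.4  74.8] twist [  0.    0.  -39.8]
dp [182.6  77.1  50. ] twist [  0.    0.  -43.8]
dp [338.6 -80.8  44.8] twist [  0.    0.  -39.8]
dp [17.7 -9.4  0. ] twist [  0.    0.  -43.8]
```

>>> play_rows --twist '[[0, 0, -8], [0, 0, -16], [0, 0, -24], [0, 0, -32], [0, 0, -40]]' --dp '[[38, 4, 15], [76, 8, 30], [114, 12, 45], [152, 16, 60], [189, 20, 75]]' --jaw '[1, 1, 1, 1, 0.2]'

```text
clock: 1.5
eef_pos: [400.9, -479.2, 329.2]
eef_rot: [[0.462, 0.887, 0.0], [0.887, -0.462, -0.0], [-0.0, 0.0, -1.0]]
wrist_force: [-0.6, -0.1, 0.3]
gripper_width: 73.1
grasp_force: 0.0
```

>>> play_rows --twist '[[0, 0, -8], [0, 0, -16], [0, 0, -24], [0, 0, -32], [0, 0, -40]]' --dp '[[37, 15, 10], [73, 31, 20], [110, 46, 30], [146, 62, 40], [183, 77, 50]]' --jaw '[0.2, 0.2, 0.2, 0.2, 0.2]'

```text
clock: 2.0
eef_pos: [554.3, -352.9, 279.3]
eef_rot: [[-0.216, 0.976, 0.0], [0.976, 0.216, -0.0], [-0.0, 0.0, -1.0]]
wrist_force: [-0.3, -1.1, 0.7]
gripper_width: 50.9
grasp_force: 0.0
```

Run:
```python
from plan import *
st()
m=optics.camera_model('wrist'); snap('wrist','w1.png')
print(m['fovy'],m['D'],-np.array(m['R']).T@np.array(m['t']).ravel())
for r in models.masks_of('wrist','knife'):
    ys,xs=np.nonzero(r['mask']); P=toz(m,np.c_[xs,ys],10)[:,:2]
    mu=P.mean(0); u=np.linalg.svd(P-mu,full_matrices=False)[2][0]; s=(P-mu)@u
    print(r['confidence'],r['point'],len(xs),xs.min(),xs.max(),ys.min(),ys.max(),mu+u*s.min(),mu+u*s.max(),np.degrees(np.arctan2(u[1],u[0])))
legs([((553.8,-355,280),105.8)])
```

```text
t 2.0 pos [ 554.3 -352.9  279.3] yaw 102.5 F [-0.3 -1.1  0.7] T [-0.  0. -0.] w 50.9 g 0.0
69.67808526206836 [0. 0. 0. 0. 0.] [ 537.7 -275.3  248.8]
0.76 [60.3, 160.9] 6461 0 129 133 188 [ 326.6 -360.3] [ 426.  -339.2] 12.002272787604419
0.64 [279.9, 124.9] 10051 248 299 6 301 [ 514.3 -211.8] [ 578.8 -435.5] -73.91157836253333
dp [-4.4 -3.1 -2.2] twist [ 0.  -0.2 -3.2]
```

View pics/w1.png

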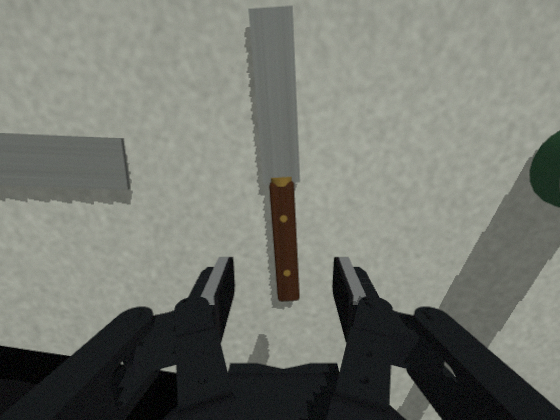

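The wrist view shows the blade's tip at about (271,8), the root at (283,183) and the handle's end at (289,298), with the knife lying between the fingers.

Run:
```python
from plan import *
m=optics.camera_model('wrist')
P=np.vstack([toz(m,[[271,8]],9.5),toz(m,[[282.5,183],[289,298]],16)])[:,:2]
print(P,np.linalg.norm(np.diff(P,axis=0),axis=1))
d=P[0]-P[2]; d/=np.linalg.norm(d); a=np.degrees(np.arctan2(d[1],d[0])); print(a)
g=P[1]-27*d; print(g)
legs([((*g,200),a),((*g,177),a)])
```

```text
[[ 516.3 -208.6]
 [ 549.9 -323.2]
 [ 578.3 -423.6]] [119.4 104.3]
106.09397425507115
[ 557.4 -349.2]
dp [ 0.2  1.7 77.8] twist [ 0.  -0.2 -3.5]
dp [ 0.  0. 23.] twist [0. 0. 0.]
```

>>> play_rows --twist '[[0, 0, -3.5], [0, 0, -3.5], [0, 0, -3.5], [0, 0, -3.5], [0, 0, -3.5]]' --dp '[[-2, 2, 30], [-2, 2, 60], [-2, 2, 85], [-2, 2, 100], [-2, 2, 102]]' --jaw '[0.2, 0.2, 0.2, 0.2, 0.2]' --newtons 100

```text
clock: 2.6
eef_pos: [553.9, -355.1, 175.2]
eef_rot: [[-0.269, 0.963, -0.004], [0.963, 0.269, 0.003], [0.004, -0.003, -1.0]]
wrist_force: [-1.0, 0.5, -0.4]
gripper_width: 51.3
grasp_force: 0.0
```

>>> play_rows --twist '[[0, 0, 0], [0, 0, 0], [0, 0, 0], [0, 0, 0], [0, 0, 0]]' --dp '[[0, 0, 0], [0, 0, 0], [0, 0, 0], [0, 0, 0], [0, 0, 0]]' --jaw '[-1, -1, -1, -1, -1]' --newtons 100

```text
clock: 3.1
eef_pos: [556.0, -356.1, 179.7]
eef_rot: [[-0.27, 0.963, 0.002], [0.963, 0.27, -0.002], [-0.003, 0.002, -1.0]]
wrist_force: [-1.3, 0.1, 5.5]
gripper_width: 16.8
grasp_force: 98.8
```

>>> play_rows --twist '[[0, 0, 0], [0, 0, 0], [0, 0, 0], [0, 0, 0], [0, 0, 0]]' --dp '[[0, 0, 0], [0, 0, 0], [0, 0, -20], [0, 0, -40], [0, 0, -60]]' --jaw '[-1, -1, -1, -1, -1]'

```text
clock: 3.6
eef_pos: [555.3, -355.4, 238.5]
eef_rot: [[-0.27, 0.963, -0.0], [0.963, 0.27, 0.0], [0.0, -0.0, -1.0]]
wrist_force: [0.8, -1.0, -1.1]
gripper_width: 16.8
grasp_force: 98.0
```

Run:
```python
from plan import *
st()
m=optics.camera_model('wrist'); snap('wrist','w2.png'); snap('side','s2.png',(220,90,460,270),3.3)
print(proj(m,[[554.3,-352.9,70]]))
```

```text
t 3.6 pos [ 555.3 -355.4  238.5] yaw 105.7 F [ 0.8 -1.  -1.1] T [-0.1 -0.  -0. ] w 16.8 g 98.0
[[281.2 269.3]]
```

View pics/w2.png

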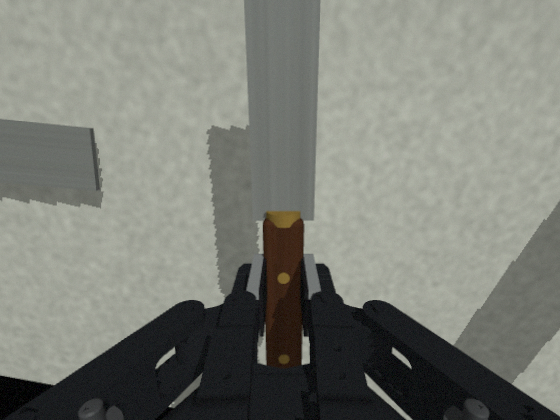

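The knife is held by the handle and the blade root shows at (283,219), straight ahead along tool x. Moving to the pre-insertion pose.

Run:
```python
from plan import *
legs([((504.3,-211.5,238.5),77.8)])
```

```text
dp [153.7 -11.3   1.9] twist [ 0.3  0.2 27.9]
```

>>> play_rows --twist '[[0, 0, 7], [0, 0, 14], [0, 0, 21], [0, 0, 28], [0, 0, 28]]' --dp '[[38, -3, 0], [76, -6, 0], [115, -9, 0], [154, -11, 0], [154, -11, 0]]' --jaw '[-1, -1, -1, -1, -1]'

```text
clock: 4.2
eef_pos: [500.0, -205.4, 235.7]
eef_rot: [[0.211, 0.977, -0.006], [0.977, -0.211, 0.005], [0.003, -0.007, -1.0]]
wrist_force: [0.0, 0.1, -1.1]
gripper_width: 16.6
grasp_force: 98.1
```

```bash
cat > c.py <<'E'
from plan import *
import sys
st(); s=telemetry.state(); p=s['eef_pos']; R=s['eef_rot']
tip=p+R@np.array([150,0,171.7])
tag=sys.argv[1]; rays=[]
for c in ['side','top']:
    im=snap(c,c+tag+'.png',(150,120,390,300) if c=='side' else (230,140,430,290),3.3 if c=='side' else 4); m=optics.camera_model(c)
    print(c,'pred tip',tip,proj(m,[tip]),'corners',proj(m,[tip+R@np.array([0,15,0]),tip-R@np.array([0,15,0])]).ravel())
    u=tip-p; 
    for r in models.masks_of(c,'knife'):
        ys,xs=np.nonzero(r['mask']); P=toz(m,np.c_[xs,ys],tip[2]); q=(P-tip)@R
        if np.abs(np.median(q[:,1]))>40 or np.abs(np.median(q[:,0]))>200: continue
        print(c,'at tip plane: ahead',np.percentile(q[:,0],99.5),'side lo/hi near tip',np.percentile(q[q[:,0]>-40][:,1],[2,98]),len(xs))
E
python3 c.py 3
```

```text
t 4.2 pos [ 500.  -205.4  235.7] yaw 77.8 F [ 0.   0.1 -1.1] T [-0.1  0.  -0. ] w 16.6 g 98.1
side pred tip [530.6 -57.9  64.6] [[287.5 205.1]] corners [281.5 204.1 293.5 206.1]
side at tip plane: ahead -4.465014020599356 side lo/hi near tip [-13.3  13.4] 383
top pred tip [530.6 -57.9  64.6] [[300.8 199.8]] corners [301.9 195.1 299.6 204.5]
```

View pics/side3.png

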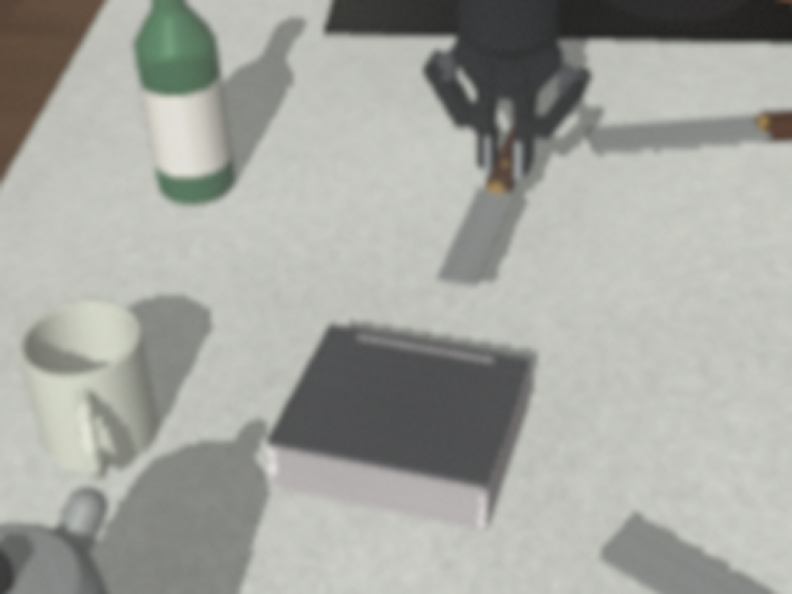

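Side view: the blade tip shows at about (291,205) full-frame against a predicted (287,205), pointing at the slot. I check the blade's height and pitch from the wrist camera.

```bash
cat > d.py <<'E'
from plan import *
from scipy.optimize import least_squares
s=telemetry.state(); p=s['eef_pos']; R=s['eef_rot']
m=optics.camera_model('wrist'); snap('wrist')
for r in models.masks_of('wrist','knife'):
    k=r['mask']; L=[]
    for row in range(0,420,8):
        c=np.nonzero(k[row])[0]
        if len(c)>20: L.append((row,c.min(),c.max()+1,len(c)))
    print(r['confidence'],L)
    B=np.array([(a,b,c) for a,b,c,n in L if 50<n<95 and n>0.95*(c-b) and a<210 and 200<b<300],float)
    if len(B)<6: continue
    def edge(q,y):
        X=np.array([[x,y+q[2]+q[3]*(x-75),q[0]-np.tan(q[1])*(x-30)-1.5] for x in np.arange(20,155,3)])
        uv=proj(m,p+X@R.T); o=np.argsort(uv[:,1]); return uv[o]
    def f(q):
        e=[]
        for y in (15,-15):
            uv=edge(q,y); e.append(np.interp(B[:,0],uv[:,1],uv[:,0]))
        e=np.sort(np.array(e),0); return np.r_[e[0]-B[:,1],e[1]-B[:,2]]
    o=least_squares(f,[171.7,0,0,0],x_scale=[1,.01,1,.01],loss='soft_l1')
    print('depth at x=30',o.x[0],'pitch up deg',np.degrees(o.x[1]),'lat',o.x[2],'yaw',np.degrees(o.x[3]),'res',np.abs(o.fun).mean())
    for dep in (166,172,177):
        print(dep,'pixel of tip',proj(m,[p+R@np.array([150,0,dep])]),'root',proj(m,[p+R@np.array([30,0,dep])]))
E
python3 d.py
```

```text
0.94 [(0, np.int64(244), np.int64(321), 77), (8, np.int64(244), np.int64(320), 76), (16, np.int64(245), np.int64(320), 75), (24, np.int64(245), np.int64(320), 75), (32, np.int64(245), np.int64(320), 75), (40, np.int64(245), np.int64(319), 74), (48, np.int64(246), np.int64(318), 72), (56, np.int64(246), np.int64(319), 73), (64, np.int64(246), np.int64(320), 74), (72, np.int64(247), np.int64(319), 72), (80, np.int64(247), np.int64(318), 71), (88, np.int64(247), np.int64(318), 71), (96, np.int64(249), np.int64(318), 69), (104, np.int64(249), np.int64(318), 69), (112, np.int64(248), np.int64(317), 69), (120, np.int64(249), np.int64(317), 68), (128, np.int64(250), np.int64(317), 67), (136, np.int64(250), np.int64(317), 67), (144, np.int64(251), np.int64(317), 66), (152, np.int64(252), np.int64(316), 64), (160, np.int64(251), np.int64(316), 65), (168, np.int64(251), np.int64(316), 65), (176, np.int64(251), np.int64(316), 65), (184, np.int64(252), np.int64(315), 63), (192, np.int64(252), np.int64(315), 63), (200, np.int64(252), np.int64(315), 63), (208, np.int64(253), np.int64(315), 62), (2
[... 384 characters left out ...]
7), np.int64(301), 34), (296, np.int64(268), np.int64(300), 32), (304, np.int64(267), np.int64(301), 34), (312, np.int64(266), np.int64(302), 36), (320, np.int64(266), np.int64(302), 36), (328, np.int64(266), np.int64(303), 37), (336, np.int64(266), np.int64(302), 36), (344, np.int64(265), np.int64(302), 37), (352, np.int64(266), np.int64(302), 36), (360, np.int64(267), np.int64(302), 35)]
depth at x=30 171.49835395947605 pitch up deg 0.5870432722216399 lat 0.4340482456994231 yaw -0.5386525118891795 res 0.36912947006347785
166 pixel of tip [[ 282.1 -103.5]] root [[282.2 221.3]]
172 pixel of tip [[282.2 -92.3]] root [[282.2 217.1]]
177 pixel of tip [[282.2 -83.7]] root [[282.3 213.9]]
0.68 []
```

Blade pose is confirmed: mid-plane 171.5 mm ahead of the TCP, pitch about +0.6°. Lowering to slot height now.

>>> play_rows --twist '[[0, 0, 0], [0, 0, 0], [0, 0, 0], [0, 0, 0], [0, 0, 0]]' --dp '[[0, 3, 15], [0, 5, 30], [0, 5, 31], [0, 5, 31], [0, 5, 31]]' --jaw '[-1, -1, -1, -1, -1]'

```text
clock: 5.0
eef_pos: [508.5, -211.8, 207.3]
eef_rot: [[0.214, 0.977, 0.001], [0.977, -0.214, -0.001], [-0.0, 0.001, -1.0]]
wrist_force: [0.6, -0.2, -1.0]
gripper_width: 16.8
grasp_force: 98.2
```

Run:
```python
from plan import *
st(); s=telemetry.state(); p=s['eef_pos']; R=s['eef_rot']
tip=p+R@np.array([149,.5,170.3]); xu=np.array([.977,-.212]);yu=np.array([.212,.977])
d=tip[:2]-[559.8,44.5]; print('tip',tip,'unit',d@xu,d@yu); print(R)
```

```text
t 5.0 pos [ 508.5 -211.8  207.3] yaw 77.6 F [ 0.6 -0.2 -1. ] T [ 0.  0. -0.] w 16.8 g 98.2
tip [541.1 -66.5  36.9] unit 5.206674305535183 -112.38268164200879
[[ 0.2  1.   0. ]
 [ 1.  -0.2 -0. ]
 [-0.   0.  -1. ]]
```

>>> play_rows --twist '[[0, 0, 0], [0, 0, 0], [0, 0, 0], [0, 0, 0], [0, 0, 0]]' --dp '[[0, -3, 3.5], [15, -5, 3.5], [30, -5, 3.5], [40, -5, 3.5], [47, -5, 3.5]]' --jaw '[-1, -1, -1, -1, -1]'

```text
clock: 5.5
eef_pos: [513.5, -162.6, 203.4]
eef_rot: [[0.212, 0.977, 0.0], [0.977, -0.212, -0.0], [0.0, 0.0, -1.0]]
wrist_force: [0.4, -0.4, -1.0]
gripper_width: 17.3
grasp_force: 98.1
```

>>> play_rows --twist '[[0, 0, 0], [0, 0, 0], [0, 0, 0], [0, 0, 0], [0, 0, 0]]' --dp '[[5, 0, 0], [10, 0, 0], [15, 0, 0], [20, 0, 0], [24, 0, 0]]' --jaw '[-1, -1, -1, -1, -1]'

```text
clock: 6.0
eef_pos: [518.5, -140.5, 203.2]
eef_rot: [[0.214, 0.977, 0.0], [0.977, -0.214, -0.0], [-0.0, 0.0, -1.0]]
wrist_force: [-0.5, 0.0, -0.4]
gripper_width: 17.0
grasp_force: 98.1
```

Run:
```python
from plan import *
st(); s=telemetry.state(); p=s['eef_pos']; R=s['eef_rot']
tip=p+R@np.array([149,.5,170.3]); xu=np.array([.977,-.212]);yu=np.array([.212,.977])
d=tip[:2]-[559.8,44.5]; print('tip',tip,'unit',d@xu,d@yu); snap('side','side4.png',(150,120,390,300),3.3)
```

```text
t 6.0 pos [ 518.5 -140.5  203.2] yaw 77.7 F [-0.5  0.  -0.4] T [-0. -0. -0.] w 17.0 g 98.1
tip [550.9   4.9  32.9] unit -0.3383716946857977 -40.58612038502334
```

View pics/side4.png

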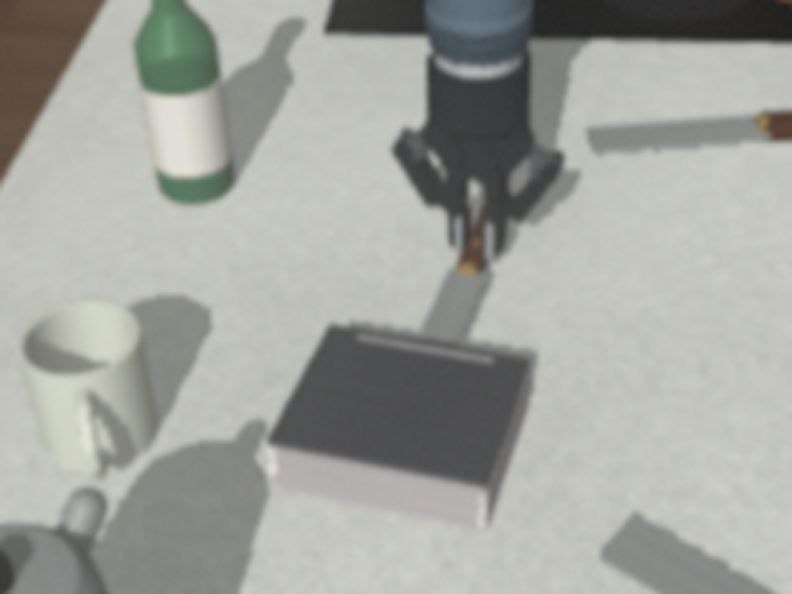

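The blade's front part is under the cover's free edge (slot entry at about full-frame (289,222)) with no contact force. Levering along the arc.

>>> play_rows --twist '[[0, 0, 0], [0, 0, 0], [0, 0, 0], [0, 0, 0], [0, 0, 0]]' --dp '[[0, 0, -5], [0.5, 0, -16], [2, 0, -26], [4.5, 0, -36], [8, 0, -45]]' --jaw '[-1, -1, -1, -1, -1]'

```text
clock: 6.55
eef_pos: [520.2, -133.2, 249.5]
eef_rot: [[0.214, 0.977, 0.0], [0.977, -0.214, -0.001], [-0.001, 0.001, -1.0]]
wrist_force: [-0.7, -1.1, -2.3]
gripper_width: 16.7
grasp_force: 98.0
```

```bash
cat > e.py <<'E'
from plan import *
st(); s=telemetry.state(); p=s['eef_pos']; R=s['eef_rot']
tip=p+R@np.array([149,.5,170.3]); xu=np.array([.977,-.212]);yu=np.array([.212,.977])
d=tip[:2]-[559.8,44.5]; y=d@yu; print('tip',tip,'unit',d@xu,y,'theta',np.arctan2(tip[2]+1.5-40,62-y),'r',np.hypot(tip[2]+1.5-40,62-y))
m=optics.camera_model('side'); im=snap('side','side_last.png',(150,80,390,260),3.3)
h=np.array([559.8,44.5])+62*yu
for r in models.masks_of('side','cover')[:1]:
    k=r['mask']; best=[]
    for a in np.arange(0,2.05,.05):
        e=h-124*np.cos(a)*yu; z=40+124*np.sin(a)
        c=np.array([[*(h+75*xu),40],[*(h-75*xu),40],[*(e-75*xu),z],[*(e+75*xu),z]])
        q=np.zeros(k.shape,np.uint8); cv2.fillConvexPoly(q,proj(m,c).astype(np.int32),1); q=q>0
        best.append(((q&k).sum()/(q|k).sum(),a))
    print('cover fit (iou,angle)',sorted(best)[-3:],r['confidence'])
E
python3 e.py
```

```text
t 6.55 pos [ 520.2 -133.2  249.5] yaw 77.6 F [-0.7 -1.1 -2.3] T [-0.5  0.2  0.1] w 16.7 g 98.0
tip [552.7  12.1  79. ] unit -0.08343171505953888 -33.18006075374329 theta 0.4023235512033376 r 103.43930947517791
cover fit (iou,angle) [(np.float64(0.9137535816618911), np.float64(0.30000000000000004)), (np.float64(0.9338194054963544), np.float64(0.4)), (np.float64(0.9476694309408064), np.float64(0.35000000000000003))] 0.71
```

>>> play_rows --twist '[[0, 0, 0], [0, 0, 0], [0, 0, 0], [0, 0, 0], [0, 0, 0]]' --dp '[[4.5, 0, -9], [10, 0, -18], [16, 0, -26], [23, 0, -33.5], [30.5, 0, -40]]' --jaw '[-1, -1, -1, -1, -1]'

```text
clock: 7.15
eef_pos: [526.8, -102.5, 289.0]
eef_rot: [[0.214, 0.977, 0.0], [0.977, -0.214, -0.0], [-0.0, 0.0, -1.0]]
wrist_force: [0.1, -1.6, -1.2]
gripper_width: 16.6
grasp_force: 98.2
```

>>> play_rows --twist '[[0, 0, 0], [0, 0, 0], [0, 0, 0], [0, 0, 0], [0, 0, 0]]' --dp '[[8, 0, -6], [17, 0, -11], [26, 0, -15], [36, 0, -18.5], [46, 0, -20.5]]' --jaw '[-1, -1, -1, -1, -1]'

```text
clock: 7.65
eef_pos: [536.7, -57.3, 309.0]
eef_rot: [[0.213, 0.977, 0.0], [0.977, -0.213, 0.0], [0.0, 0.0, -1.0]]
wrist_force: [-0.4, -1.1, -0.2]
gripper_width: 16.9
grasp_force: 98.2
```

```bash
python3 e.py
```

```text
t 7.65 pos [536.7 -57.3 309. ] yaw 77.7 F [-0.4 -1.1 -0.2] T [-0.2  0.1  0. ] w 16.9 g 98.2
tip [569.   88.2 138.7] unit -0.2972646698849543 44.67178189639503 theta 1.3995973910552049 r 101.7129810885268
cover fit (iou,angle) [(np.float64(0.9244887257472469), np.float64(1.35)), (np.float64(0.9640486725663717), np.float64(1.4500000000000002)), (np.float64(0.9646547036432844), np.float64(1.4000000000000001))] 0.65
```

>>> play_rows --twist '[[0, 0, 0], [0, 0, 0], [0, 0, 0], [0, 0, 0], [0, 0, 0]]' --dp '[[10, 0, -1], [20, 0, -1.5], [30, 0, -0.5], [40, 0, 1], [50, 0, 4]]' --jaw '[-1, -1, -1, -1, -1]'

```text
clock: 8.25
eef_pos: [547.4, -8.5, 304.5]
eef_rot: [[0.213, 0.977, 0.0], [0.977, -0.213, -0.0], [-0.0, 0.0, -1.0]]
wrist_force: [-1.4, -0.4, -0.6]
gripper_width: 17.0
grasp_force: 98.2
```

```bash
python3 e.py
```

```text
t 8.25 pos [547.4  -8.5 304.5] yaw 77.7 F [-1.4 -0.4 -0.6] T [-0.2  0.1  0.1] w 17.0 g 98.2
tip [579.7 137.  134.2] unit -0.1857339710200208 94.58669647172636 theta 1.8989360567593963 r 101.11218865282855
cover fit (iou,angle) [(np.float64(0.766390041493776), np.float64(1.85)), (np.float64(0.870817843866171), np.float64(1.9000000000000001)), (np.float64(0.886094674556213), np.float64(1.9500000000000002))] 0.91
```

The cover is past upright (about 1.9 rad). Withdrawing and carrying the knife back to bare worktop.

>>> play_rows --twist '[[0, 0, 0], [0, 0, 0], [0, 0, 0], [0, 0, 0], [0, 0, 0]]' --dp '[[-20, 0, 0], [-60, 0, 0], [-105, 0, 0], [-150, 0, 0], [-195, 0, 0]]' --jaw '[-1, -1, -1, -1, -1]'

```text
clock: 8.85
eef_pos: [505.1, -201.4, 304.8]
eef_rot: [[0.213, 0.977, 0.001], [0.977, -0.213, -0.0], [0.0, 0.001, -1.0]]
wrist_force: [0.3, 0.6, -0.8]
gripper_width: 16.8
grasp_force: 98.2
```

>>> play_rows --twist '[[0, 0, 0], [0, 0, 0], [0, 0, 0], [0, 0, 0], [0, 0, 0]]' --dp '[[-35, 8, 20], [-70, 16, 45], [-105, 24, 70], [-125, 30, 95], [-125, 30, 100]]' --jaw '[-1, -1, -1, -1, -1]'

```text
clock: 9.35
eef_pos: [507.0, -330.6, 201.6]
eef_rot: [[0.217, 0.976, -0.003], [0.976, -0.217, 0.001], [0.001, -0.003, -1.0]]
wrist_force: [-0.1, 0.0, -0.8]
gripper_width: 16.9
grasp_force: 98.2
```

```bash
python3 e.py; python3 d.py | grep depth; python3 -c "
from plan import *
st()"
```

```text
t 9.35 pos [ 507.  -330.6  201.6] yaw 77.4 F [-0.1  0.  -0.8] T [ 0.1  0.1 -0. ] w 16.9 g 98.2
tip [ 539.4 -185.    31.4] unit 28.775555459809382 -228.55239799766144 theta -0.024293602977024365 r 290.63815806962475
cover fit (iou,angle) [(np.float64(0.783484390735146), np.float64(2.0)), (np.float64(0.830110497237569), np.float64(1.9000000000000001)), (np.float64(0.9128231120121643), np.float64(1.9500000000000002))] 0.66
depth at x=30 168.95715093806484 pitch up deg -0.3303293343700987 lat 0.3932805277481826 yaw -0.6099136859976921 res 0.48507128638098396
t 9.55 pos [ 508.4 -327.6  205.5] yaw 77.7 F [0.3 0.1 0. ] T [ 0. -0. -0.] w 16.9 g 98.2
```

>>> play_rows --twist '[[0, 0, 0], [0, 0, 0], [0, 0, 0], [0, 0, 0], [0, 0, 0]]' --dp '[[0, 0, 8], [0, 0, 16], [0, 0, 22], [0, 0, 24.5], [0, 0, 24.5]]' --jaw '[-1, -1, -1, -1, -1]'

```text
clock: 10.05
eef_pos: [508.0, -328.1, 180.0]
eef_rot: [[0.213, 0.977, -0.0], [0.977, -0.213, 0.0], [0.0, -0.001, -1.0]]
wrist_force: [-0.3, -0.3, -2.0]
gripper_width: 17.0
grasp_force: 98.2
```

>>> play_rows --twist '[[0, 0, 0], [0, 0, 0], [0, 0, 0], [0, 0, 0], [0, 0, 0]]' --dp '[[0, 0, 0], [0, 0, 0], [0, 0, 0], [0, 0, 0], [0, 0, 0]]' --jaw '[-1, -0.3, -0.1, 0.1, 0.2]'

```text
clock: 10.55
eef_pos: [508.2, -328.5, 180.3]
eef_rot: [[0.214, 0.977, 0.0], [0.977, -0.214, -0.0], [-0.0, 0.0, -1.0]]
wrist_force: [0.3, -0.3, -0.1]
gripper_width: 51.3
grasp_force: 0.0
```

>>> play_rows --twist '[[0, 0, 0], [0, 0, 0], [0, 0, 0], [0, 0, 0], [0, 0, 0]]' --dp '[[0, 0, 0], [0, 0, -15], [0, 0, -40], [0, 0, -80], [0, 0, -120]]' --jaw '[0.2, 0.2, 0.2, 0.2, 0.2]'

```text
clock: 11.05
eef_pos: [507.7, -328.1, 300.9]
eef_rot: [[0.214, 0.977, -0.001], [0.977, -0.214, 0.001], [0.001, -0.002, -1.0]]
wrist_force: [0.5, -1.1, 0.2]
gripper_width: 51.4
grasp_force: 0.0
```

Run:
```python
from plan import *
st(); snap('side','side5.png',s=1.4)
m=optics.camera_model('side')
for r in models.masks_of('side','knife'): print('side knife',r['confidence'],toz(m,[r['point']],5))
xu=np.array([.977,-.212]); yu=np.array([.212,.977]); b=np.array([559.8,44.5])+45*xu; print('button',b)
legs([((530,-200,300),117),((*b,300),157),((*b,215),167.8)])
# check button, column in the top view
m=optics.camera_model('top'); snap('top')
for l,z in (('button',30),('column',24),('cover',100)):
    for r in models.masks_of('top',l)[:2]: print(l,r['confidence'],r['point'],r['mask'].sum(),toz(m,[r['point']],z)[0])
```

```text
t 11.05 pos [ 507.7 -328.1  300.9] yaw 77.7 F [ 0.5 -1.1  0.2] T [-0. -0.  0.] w 51.4 g 0.0
side knife 0.84 [[278.8 226.8   5. ]]
side knife 0.7 [[ 248.8 -381.9    5. ]]
side knife 0.69 [[ 513.3 -283.7    5. ]]
button [603.8  35. ]
dp [131.2  -8.3   6. ] twist [  0.5   0.5 -39.3]
dp [175.9 172.4   0. ] twist [  0.   0. -40.]
dp [ 0.  0. 85.] twist [  0.    0.  -10.8]
button 0.37 [269.8, 179.8] 31 [599.2  38.4  30. ]
column 0.71 [264.7, 200.2] 198 [534.9  52.3  24. ]
column 0.56 [357.0, 204.7] 360 [ 528.7 -235.6   24. ]
cover 0.71 [238.8, 176.6] 995 [588.6 129.6 100. ]
cover 0.59 [272.5, 178.3] 38 [586.2  29.  100. ]
```

View pics/side5.png

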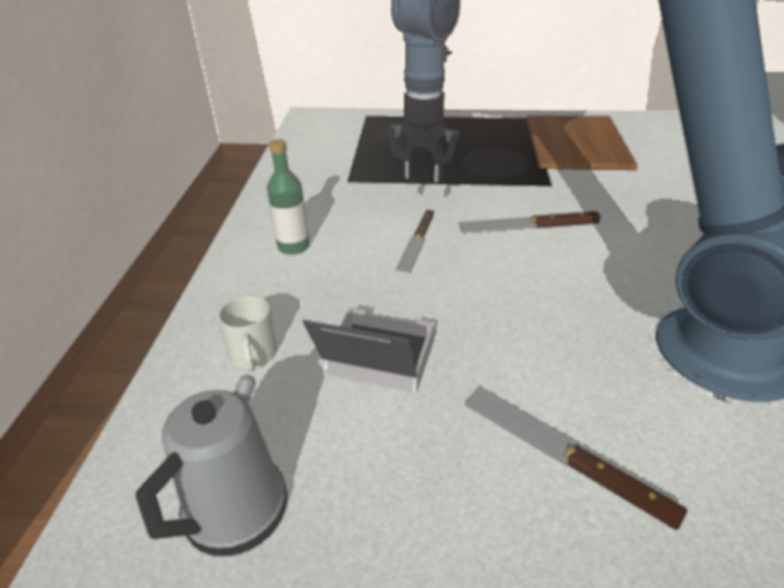

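The cover stays open at about (365,350) in the 1.4x view, and the knife lies flat at about (415,240). Moving over the unit with the fingers shut.

>>> play_rows --twist '[[0, 0, -8], [0, 0, -16], [0, 0, -24], [0, 0, -32], [0, 0, -39.3]]' --dp '[[26, -2, 0], [52, -3, 0], [78, -5, 0], [105, -7, 0], [131, -8, 0]]' --jaw '[-1, -1, -1, -1, -1]'

```text
clock: 11.85
eef_pos: [527.4, -197.2, 298.1]
eef_rot: [[-0.458, 0.889, -0.004], [0.889, 0.458, 0.002], [0.003, -0.002, -1.0]]
wrist_force: [0.6, 0.7, 0.6]
gripper_width: -0.3
grasp_force: 0.0
```

>>> play_rows --twist '[[0, 0, -8], [0, 0, -16], [0, 0, -24], [0, 0, -32], [0, 0, -40]]' --dp '[[34, 34, 0], [68, 68, 0], [102, 102, 0], [138, 138, 0], [174, 172, 0]]' --jaw '[-1, -1, -1, -1, -1]'

```text
clock: 12.35
eef_pos: [602.2, 35.9, 298.2]
eef_rot: [[-0.922, 0.386, -0.003], [0.386, 0.922, -0.0], [0.003, -0.001, -1.0]]
wrist_force: [1.4, -0.4, 0.8]
gripper_width: -0.2
grasp_force: 0.0
```

>>> play_rows --twist '[[0, 0, -8], [0, 0, -10.8], [0, 0, -10.8]]' --dp '[[0, 0, 0], [0, 0, 0], [0, 0, 0]]' --jaw '[-1, -1, -1]'

```text
clock: 12.65
eef_pos: [601.8, 34.7, 298.1]
eef_rot: [[-0.977, 0.211, -0.004], [0.211, 0.977, 0.0], [0.004, -0.001, -1.0]]
wrist_force: [-0.8, 0.8, 0.4]
gripper_width: 0.3
grasp_force: 0.0
```

Run:
```python
from plan import *
st(); m=optics.camera_model('wrist'); im=snap('wrist','w5.png')
for l,z in (('button',30),('column',24)):
    for r in models.masks_of('wrist',l)[:2]:
        ys,xs=np.nonzero(r['mask']); P=toz(m,np.c_[xs,ys],z)
        print(l,r['confidence'],r['point'],len(xs),toz(m,[r['point']],z)[0],cv2.minAreaRect(P[:,:2].astype(np.float32)))
h=cv2.cvtColor(im,cv2.COLOR_RGB2HSV); k=((h[:,:,0]<8)|(h[:,:,0]>172))&(h[:,:,1]>140)&(h[:,:,2]>50)
ys,xs=np.nonzero(k); print('red',len(xs), toz(m,[[xs.mean(),ys.mean()]],30) if len(xs) else '', xs.min() if len(xs) else '',xs.max() if len(xs) else '',ys.min() if len(xs) else '',ys.max() if len(xs) else '')
print(proj(m,[[603.8,35,30],[540.3,48.7,24]]))
```

```text
t 12.65 pos [601.8  34.7 298.1] yaw 167.8 F [-0.8  0.8  0.4] T [0. 0. 0.] w 0.3 g 0.0
button 0.67 [285.8, 216.3] 623 [605.   36.6  30. ] ((603.3720703125, 37.509403228759766), (22.480403900146484, 24.536678314208984), 77.87967681884766)
column 0.7 [287.2, 133.9] 3024 [540.5  51.4  24. ] ((541.1001586914062, 50.48581314086914), (39.35514831542969, 45.616485595703125), 77.8621597290039)
column 0.7 [475.9, 172.9] 54334 [603.  194.1  24. ] ((653.6815185546875, 178.0076446533203), (314.28399658203125, 164.36891174316406), 2.4455833435058594)
red 677 [[603.   37.1  30. ]] 272 300 199 228
[[283.6 215.3]
 [283.7 134.4]]
```

View pics/w5.png

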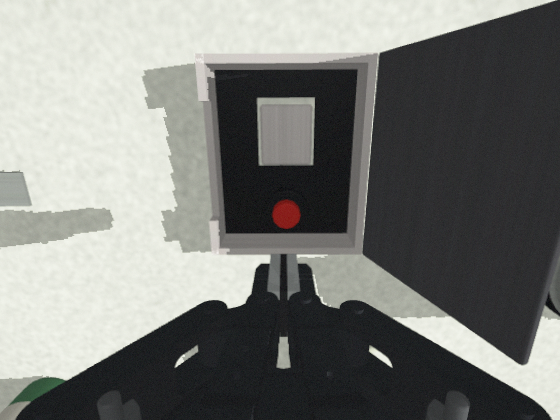

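The wrist view shows the open unit: button at (286,215), column at (286,132), cover to the right. Descending on the button.

>>> play_rows --twist '[[0, 0, 0], [0, 0, 0], [0, 0, 0], [0, 0, 0], [0, 0, 0]]' --dp '[[-1, 2, 30], [-1, 2, 60], [-1, 2, 82], [-1, 2, 90], [-1, 2, 90]]' --jaw '[-1, -1, -1, -1, -1]'

```text
clock: 13.3
eef_pos: [603.1, 35.3, 208.8]
eef_rot: [[-0.977, 0.213, -0.003], [0.213, 0.977, 0.0], [0.003, -0.001, -1.0]]
wrist_force: [-1.1, -0.4, 0.5]
gripper_width: -0.0
grasp_force: 0.0
```

>>> play_rows --twist '[[0, 0, 0], [0, 0, 0], [0, 0, 0], [0, 0, 0], [0, 0, 0]]' --dp '[[0, 0, 3], [0, 0, 6], [0, 0, 9], [0, 0, 11], [0, 0, 12]]' --jaw '[-1, -1, -1, -1, -1]'

```text
clock: 13.8
eef_pos: [604.6, 35.6, 198.9]
eef_rot: [[-0.977, 0.212, 0.002], [0.212, 0.977, -0.0], [-0.002, 0.0, -1.0]]
wrist_force: [0.1, -0.4, 0.4]
gripper_width: 0.1
grasp_force: 0.0
```

```bash
cat > f.py <<'E'
from plan import *
st(); m=optics.camera_model('wrist'); im=snap('wrist')
for r in models.masks_of('wrist','column_top')[:2]: 
    ys,xs=np.nonzero(r['mask'])
    for z in (24,74): print('col',z,r['confidence'],r['point'],len(xs),cv2.minAreaRect(toz(m,np.c_[xs,ys],z)[:,:2].astype(np.float32)))
E
python3 f.py
```

```text
t 13.8 pos [604.6  35.6 198.9] yaw 167.8 F [ 0.1 -0.4  0.4] T [ 0. -0.  0.] w 0.1 g 0.0
col 24 0.94 [282.5, 140.2] 8530 ((541.272216796875, 50.05009460449219), (39.991397857666016, 46.05522537231445), 77.80313110351562)
col 74 0.94 [282.5, 140.2] 8530 ((536.6473999023438, 50.99610137939453), (26.12968635559082, 30.091699600219727), 77.80310821533203)
col 24 0.62 [373.2, 159.6] 133930 ((608.4180908203125, 87.95122528076172), (241.60159301757812, 228.70257568359375), 78.1513900756836)
col 74 0.62 [373.2, 159.6] 133930 ((580.5192260742188, 75.76007843017578), (157.85824584960938, 149.4302215576172), 78.1513900756836)
```

No contact force yet, so I press further.

>>> play_rows --twist '[[0, 0, 0], [0, 0, 0], [0, 0, 0], [0, 0, 0], [0, 0, 0]]' --dp '[[0, 1, 2], [0, 1, 4], [0, 1, 5], [0, 1, 5], [0, 1, 5]]' --jaw '[-1, -1, -1, -1, -1]'

```text
clock: 14.4
eef_pos: [603.9, 36.2, 197.2]
eef_rot: [[-0.977, 0.212, 0.001], [0.212, 0.977, -0.002], [-0.002, -0.002, -1.0]]
wrist_force: [-10.5, -2.1, 30.1]
gripper_width: 0.1
grasp_force: 14.4
```

```bash
python3 f.py
```

```text
t 14.4 pos [603.9  36.2 197.2] yaw 167.7 F [-10.5  -2.1  30.1] T [-0.5  2.2 -0. ] w 0.1 g 14.4
col 24 0.56 [281.3, 154.2] 19378 ((548.5531616210938, 48.566322326660156), (61.268287658691406, 69.53473663330078), 77.91995239257812)
col 74 0.56 [281.3, 154.2] 19378 ((541.0811767578125, 50.22509765625), (39.776912689208984, 45.14662170410156), 77.92276763916016)
```

Pressed with 30 N and the column has popped up: its top measures 40x45 mm at z = 74, centred at (541,50). Moving over it.

>>> play_rows --twist '[[0, 0, 0], [0, 0, 0], [0, 0, 0], [0, 0, 0], [0, 0, 0]]' --dp '[[0, 0, -15], [0, 0, -50], [0, 0, -88], [32, 0, -88], [64, 0, -88]]' --jaw '[-1, -1, 0.5, 0.5, 0.5]'

```text
clock: 15.0
eef_pos: [542.3, 50.3, 282.7]
eef_rot: [[-0.977, 0.212, 0.004], [0.212, 0.977, 0.0], [-0.004, 0.001, -1.0]]
wrist_force: [-1.4, 0.5, -0.4]
gripper_width: 43.3
grasp_force: 0.0
```

>>> play_rows --twist '[[0, 0, 0], [0, 0, 0], [0, 0, 0]]' --dp '[[0, 0, 0], [0, 0, 0], [0, 0, 0]]' --jaw '[0.5, 0.5, 0.5]'

```text
clock: 15.3
eef_pos: [542.5, 50.2, 281.3]
eef_rot: [[-0.977, 0.212, 0.001], [0.212, 0.977, -0.0], [-0.001, 0.0, -1.0]]
wrist_force: [0.7, 1.4, 0.6]
gripper_width: 64.1
grasp_force: 0.0
```

```bash
python3 f.py; python3 e.py | grep fit
```

```text
t 15.3 pos [542.5  50.2 281.3] yaw 167.8 F [0.7 1.4 0.6] T [-0. -0. -0.] w 64.1 g 0.0
col 24 0.88 [282.3, 230.5] 5337 ((552.6897583007812, 47.16301727294922), (50.61305236816406, 78.42068481445312), 79.02793884277344)
col 74 0.88 [282.3, 230.5] 5337 ((533.5155029296875, 51.603416442871094), (39.44649887084961, 61.11903381347656), 79.02793884277344)
cover fit (iou,angle) [(np.float64(0.7985685071574642), np.float64(2.0)), (np.float64(0.8240997229916898), np.float64(1.9000000000000001)), (np.float64(0.9220912352639672), np.float64(1.9500000000000002))] 0.95
```

>>> play_rows --twist '[[0, 0, 0], [0, 0, 0], [0, 0, 0], [0, 0, 0], [0, 0, 0]]' --dp '[[1, 0, 25], [1, 0, 45], [1, 0, 60], [1, 0, 69], [1, 0, 69]]' --jaw '[0.5, 0.5, 0.5, 0.5, 0.5]'

```text
clock: 16.0
eef_pos: [540.3, 50.4, 210.9]
eef_rot: [[-0.977, 0.212, -0.002], [0.212, 0.977, -0.0], [0.002, -0.001, -1.0]]
wrist_force: [-0.3, -0.1, -0.1]
gripper_width: 63.9
grasp_force: 0.0
```

>>> play_rows --twist '[[0, 0, 0], [0, 0, 0], [0, 0, 0], [0, 0, 0], [0, 0, 0]]' --dp '[[0, 0, 0], [0, 0, 0], [0, 0, 0], [0, 0, 0], [0, 0, 0]]' --jaw '[-1, -1, -1, -1, -1]' --newtons 80

```text
clock: 16.5
eef_pos: [541.1, 49.9, 213.4]
eef_rot: [[-0.977, 0.212, 0.002], [0.212, 0.977, -0.002], [-0.002, -0.001, -1.0]]
wrist_force: [-1.2, -3.4, 7.1]
gripper_width: 39.1
grasp_force: 80.5
```

>>> play_rows --twist '[[0, 0, 0], [0, 0, 0], [0, 0, 0], [0, 0, 0], [0, 0, 0]]' --dp '[[0, 0, 0], [0, 0, -3], [0, 0, -7], [0, 0, -11], [0, 0, -15]]' --jaw '[-1, -1, -1, -1, -1]'

```text
clock: 17.0
eef_pos: [541.2, 49.9, 227.2]
eef_rot: [[-0.977, 0.212, 0.001], [0.212, 0.977, -0.002], [-0.001, -0.001, -1.0]]
wrist_force: [2.4, -4.9, -5.1]
gripper_width: 38.9
grasp_force: 80.8
```

>>> play_rows --twist '[[0, 0, 0], [0, 0, 0], [0, 0, 0], [0, 0, 0], [0, 0, 0]]' --dp '[[0, 0, -5], [0, 0, -10], [0, 0, -15], [0, 0, -20], [0, 0, -25]]' --jaw '[-1, -1, -1, -1, -1]'

```text
clock: 17.5
eef_pos: [541.2, 49.9, 252.1]
eef_rot: [[-0.977, 0.212, 0.001], [0.212, 0.977, -0.002], [-0.001, -0.001, -1.0]]
wrist_force: [3.4, -4.8, -4.5]
gripper_width: 38.9
grasp_force: 80.8
```

>>> play_rows --twist '[[0, 0, 0], [0, 0, 0], [0, 0, 0], [0, 0, 0], [0, 0, 0]]' --dp '[[0, 0, -5], [0, 0, -10], [0, 0, -15], [0, 0, -20], [0, 0, -25]]' --jaw '[-1, -1, -1, -1, -1]'

```text
clock: 18.0
eef_pos: [541.2, 49.9, 277.1]
eef_rot: [[-0.977, 0.212, 0.001], [0.212, 0.977, -0.002], [-0.001, -0.001, -1.0]]
wrist_force: [3.2, -5.8, -6.6]
gripper_width: 39.3
grasp_force: 80.8
```

>>> play_rows --twist '[[0, 0, 0], [0, 0, 0], [0, 0, 0], [0, 0, 0], [0, 0, 0]]' --dp '[[0, 0, -5], [0, 0, -10], [0, 0, -15], [0, 0, -20], [0, 0, -25]]' --jaw '[-1, -1, -1, -1, -1]'

```text
clock: 18.5
eef_pos: [541.2, 49.9, 302.1]
eef_rot: [[-0.977, 0.212, 0.001], [0.212, 0.977, -0.002], [-0.001, -0.001, -1.0]]
wrist_force: [2.3, -5.3, -5.2]
gripper_width: 39.0
grasp_force: 80.8
```

>>> play_rows --twist '[[0, 0, 0], [0, 0, 0], [0, 0, 0], [0, 0, 0], [0, 0, 0]]' --dp '[[0, 0, -3], [0, 0, -5], [0, 0, -7], [0, 0, -9], [0, 0, -9]]' --jaw '[-1, -1, -1, -1, -1]'

```text
clock: 19.0
eef_pos: [541.2, 49.9, 311.4]
eef_rot: [[-0.977, 0.212, 0.001], [0.212, 0.977, -0.002], [-0.002, -0.001, -1.0]]
wrist_force: [1.1, -5.5, -2.4]
gripper_width: 39.1
grasp_force: 80.7
```

>>> play_rows --twist '[[0, 0, 0], [0, 0, 0], [0, 0, 0], [0, 0, 0]]' --dp '[[0, 0, -1], [0, 0, -2], [0, 0, -3], [0, 0, -3]]' --jaw '[-1, -1, -1, -1]'

```text
clock: 19.4
eef_pos: [541.2, 49.9, 313.5]
eef_rot: [[-0.977, 0.212, 0.001], [0.212, 0.977, -0.002], [-0.001, -0.001, -1.0]]
wrist_force: [4.4, -5.2, -7.4]
gripper_width: 39.0
grasp_force: 82.2
```

>>> play_rows --twist '[[0, 0, 0], [0, 0, 0], [0, 0, 0], [0, 0, 0]]' --dp '[[0, 0, -1], [0, 0, -2], [0, 0, -2], [0, 0, -2]]' --jaw '[-1, -1, -1, -1]'

```text
clock: 19.8
eef_pos: [541.4, 49.8, 313.6]
eef_rot: [[-0.977, 0.212, -0.001], [0.212, 0.977, -0.002], [0.0, -0.002, -1.0]]
wrist_force: [7.9, -4.5, -19.3]
gripper_width: 38.9
grasp_force: 83.4
```

The hard stop is reached: the TCP holds at 313.6 with a 19 N pull. Final check of the scene before handing in.

```bash
python3 - <<'E'
from plan import *
st()
m=optics.camera_model('side'); snap('side')
for l in ['kettle','mug','bottle','knife']:
    for r in models.masks_of('side',l)[:3]: print(l,r['confidence'],np.array(r['point']))
E
python3 e.py | grep fit; python3 -c "
from plan import *
st(); print(env.job_done())"
```

```text
t 19.8 pos [541.4  49.8 313.6] yaw 167.7 F [  7.9  -4.5 -19.3] T [-0.8 -1.7  0.2] w 38.9 g 83.4
kettle 0.92 [155.2 342.5]
mug 0.95 [178.7 235. ]
bottle 0.68 [201.6 149.1]
knife 0.92 [383.5 157. ]
knife 0.77 [299.7 170.9]
knife 0.76 [414.6 324.6]
cover fit (iou,angle) [(np.float64(0.8072669826224329), np.float64(2.0)), (np.float64(0.8300189393939394), np.float64(1.9000000000000001)), (np.float64(0.9233595800524934), np.float64(1.9500000000000002))] 0.93
t 20.15 pos [541.4  49.9 313.6] yaw 167.7 F [  7.8  -4.7 -20.3] T [-0.7 -1.7  0.2] w 39.2 g 83.4
the job is handed in; nothing more can be done
None
```

I handed the job in at about 20 s: cover open at about 1.95 rad, knife lying flat on the bare worktop, the gripper holding the column against its second stop, and the kettle, bottle and mug where they stood.

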